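Seat the framed board in the station and turn its keeper over it

ROBOT

A 7-joint arm with a two-finger parallel gripper is mounted at the origin on the work surface. World frame = base frame: x ahead of the robot, y to its left, z up, the work surface at z = 0. Lengths are in m, angles in rad, forces in N, time in s.
With the tool pointing down it reaches from about 0.425 to 0.975 m from the base axis. Payload 16.7 kg.
Tool frame: the origin (TCP) lies at the very end of the fingers, on their centre line; the grasp point (between the pads) lies 19 mm behind it; z points along the fingers, y is the line along which they close (so a half turn about z gives the same grasp; the last joint's range is limited). The gripper opens to 85 mm and grips with 20 to 120 N. Pads are 22 mm wide; open, the fingers measure 114 mm over their backs; the gripper's body (76 mm by 85 mm) begins 54 mm behind the grasp point. The pads swing forward as they close: fully open they stand 13 mm farther back than shut.
Start: joints at [1.05, 0.426, 0.074, 1.606, -0.034, 1.111, -0.067], TCP at [0.245, -0.629, 0.231] pointing down, gripper open.
Joint ranges: [-2.85, 2.85], [-0.5, 2.14], [-1.23, 1.37], [0.21, 2.46], [-1.02, 4.16], [0.16, 2.05], [-2.73, 2.73]. Speed limits (rad/s): [1.89, 1.89, 2.39, 2.39, 3.01, 3.01, 3.01].

INTERFACE

Orientations are given as [roll, pitch, yaw] about the fixed x, y, z axes, in that order (R = Rz(yaw) Ry(pitch) Rx(roll)).
In Python, from station import state, capture, calibration, sign_off gives the robot as it stands.
- The arm moves only by the tool carry_out, never from a script. Its argument "commands" is a list of rows, each an object with "delta_pos": the shift along the tool's x, y, z in mm, a list of three; "spin": the turn about the tool's z in degrees. A call has 1 to 5 rows; each row shifts and turns the commanded pose from where the row before left it, along the tool's axes as they then stand; what a row does not reach is not made up. A row lasts 1/12 s, in which the tool goes at most 41.7 mm and 7.16 degrees, less where a joint would pass 70% of its speed; a pose out of reach is approached as far as the arm can. A call is refused whole if a number of a shift passes 41.7 or a number of a turn 7.16, either way. A call with a gripper value outside its range is refused whole. "grip" is the finger opening in mm, from 0 to 85.4, set as the call begins (left out, the last holds). The fingers move at their own pace and stop on an object; "grip_force" is the grip in N (left out, the last holds). Time passes only in rows, so rows that do not move let the fingers close. It gives the time, the measured TCP pose, the force, the opening and the grip force at its end, in the units of the state.
- state(): the state, without advancing time (a new reading comes with each control period).
- capture(name): name is "side" or "top"; returns the picture (400x640x3 uint8, red, green, blue); there is no depth.
- calibration(name): a dict with "K" (3x3 intrinsics, pixels), "position" and "attitude" of the camera in the world. Camera axes: x right, y down, z forward; pixel columns grow to the right and rows downward; lengths in m; the calibration is good to about 2 mm. A picture is of the moment at which its call begins. calibration takes no time and is no camera call.
- sign_off(): hands the job in; it is judged then, once.
The state is a dict: "time_s": time; "q": joint angles; "joint_velocities": joint speeds; "joint_torque": joint torques, N m; "position": TCP position; "eef_rot": TCP orientation; "force": force on the tool from outside, world axes, zero at the start; "moment": the same for the moment, N m; "finger_gap": finger opening in m; "finger_force": force on a finger pad.
Only numpy, scipy, OpenCV 4.12 (cv2) and the standard library are available. Lean on these libraries where they do the work, as an engineer would, in place of code of your own. Each camera call takes 0.05 s, during which the arm holds its last target. There are 200 camera calls.

TASK

Using the fingertips, push the framed board that lies on the rails of the open black station along its rails, away from the open end, until it drops down into its locating notches and lies flat and low. Then push the little aluminium keeper round by its stub until it lies across the board, against its stop. Do not lift or force the board, do not turn the keeper before the board has dropped, and leave everything else where it stands.

Things in the scene. Friction and masses are not known exactly. Their poses are not given: they have to be found in the camera images.
- station: Black plastic station, fixed: open-topped channel along its y axis, y -165 to +170 mm, 124 mm wide in x. Origin: on the table, mid-width; z up. The -y end is open, the +y end has a 50 mm high wall. Side walls 42 mm high, 114 mm apart inside; floor 5 mm thick. Its lid lies folded open flat on the table at x +90 to +226 mm, 22 mm high.
- board: Loose framed board on the rails: pale wood frame, brown panel, 110 (x) by 160 (y) mm, frame 10 mm thick, about 0.25 kg, axes parallel to the station's, 2 mm play to each side wall. Four lugs 6 mm high, 12 mm long in y, under it at x +-42, y +-62.5 mm. Origin: plan centre, at the lugs' undersides; frame top 16 mm above it. Starts 50 to 105 mm short (-y) of the seat, origin 30 mm above the table.
- board_edge (a point): Middle of the board's trailing edge face (-y side of its frame), 11 mm above the board's origin: push here towards the station's +y; friction 1 to 4 N. Pushed slowly (about 30 mm/s) the four lugs drop into the notches together, the board falls 6 mm and the notches stop it; pushed fast it may skip over them.
- seat (a point): Point of the station at x 0, y +50 mm, 24 mm above the table: where the board's origin lies once it has dropped in (frame top then 40 mm above the table).
- rail_notch (a point): Centre, at rail-top height, of the notch nearer the open end in the +x rail: station x +42, y -12.5 mm, 30 mm above the table. Two grey rails 16 mm wide run along y at x -42 and +42 mm, tops 30 mm above the table, free space 68 mm wide between them down to the floor. Each rail has two notches 16 mm long (y), 8 mm deep, at y -12.5 and +112.5 mm.
- keeper_pivot (a point): Upright pivot axis of the keeper, on a post beside the station's +x wall, at station x +69, y +50 mm; the point is at the underside of the keeper arm, 43 mm above the table. The aluminium arm is 14 mm wide, 6 mm thick (43 to 49 mm above the table) and reaches 61 mm from the pivot.
- keeper_stub (a point): Top centre of the keeper's upright round stub (moves with the keeper): 12 mm diameter, 49 to 75 mm above the table, 45 mm from the pivot axis. About 1 N pushes it.
- keeper (a joint): Keeper angle (rad), 0 to 1.92, starts 0 to 0.3; stays where left. At 0 the arm points to the station's -y, leaning 0.35 rad outwards (+x). Grows clockwise seen from above: 0.35 = parallel to the side wall, 1.92 = at its stop, pointing to the station's -x, across the seated board with 3 mm of air under it. A board not dropped stands 3 mm too high for it to pass.
- spare_board: Bystander: a second, equal framed board lying on the table outside the station, to the robot's right. It stays where it is.
- tape_roll: Bystander: roll of tape lying flat, 60 mm diameter, 24 mm high, beside the station on the robot's side.
- jar: Bystander: white jar, 48 mm diameter, 60 mm high, beside the station on the robot's side.
- spray_can: Bystander: spray can, 54 mm diameter, 140 mm high, standing beyond the station's +y end.
- bottle: Bystander: white bottle, 66 mm diameter, 170 mm high.
- mug: Bystander: white mug, 80 mm diameter, 90 mm high.
- screwdriver: Bystander: screwdriver lying on the table, 190 mm long, to the robot's left.
There are look-alikes about, which are no part of the job. Leave any orange, pink or red look-alike of the board alone.

How it is judged:
On the way, in this order (a step that is already met when the one before it is completed fails the run):
1. the board has dropped into its locating notches (z of board in the frame of station between 0.02 and 0.0262 m and y of board in the frame of station between 0.0455 and 0.0545 m and x of board in the frame of station between -0.005 and 0.005 m and angle between the z axis of board and the z axis of station, either way round below 0.03 rad and value of joint keeper below 0.7 rad), for 0.2 s.
2. the keeper lies across the seated board (z of board in the frame of station between 0.02 and 0.0262 m and y of board in the frame of station between 0.0455 and 0.0545 m and x of board in the frame of station between -0.005 and 0.005 m and angle between the z axis of board and the z axis of station, either way round below 0.03 rad and value of joint keeper above 1.72 rad), for 0.2 s.
At the end, for the whole second after the job is handed in: The board lies still in its notches: its origin within 2.2 mm of the seat's height, 4.5 mm along and 5 mm across the rails, flat within 0.03 rad; the keeper is turned beyond 1.72 rad (within 0.2 rad of its stop) (all of step 2 and linear speed of board below 0.02 m/s); the robot touches nothing.
It fails at once if the board is lifted or carried (more than 15 mm above its riding height) (z of board in the frame of station above 0.045 m).
It fails at once if the board is tipped (angle between the z axis of board and the z axis of station, either way round above 0.25 rad).
It fails at once if the board is forced (over 40 N from the fingers) (contact force between the fingers and board above 40 N).
It fails at once if the keeper is turned before the board has dropped (value of joint keeper above 0.8 rad and z of board in the frame of station above 0.0275 m).
It fails at once if a bystander is disturbed (moved more than 25 mm) (distance of any of spare_board, tape_roll, jar, spray_can, bottle, mug, screwdriver from where it was at the start of the episode above 0.025 m).
It also fails if it takes over 45 s, if anything falls off the work surface, if the arm or the gripper's body presses on something with over 40 N, if the wrist force passes 120 N, or if a joint passes its speed limit or range.

## Working session

There is one attempt and no reset: what is moved stays moved. The work goes in short steps, Python scripts to look and compute and a tool call to move; the robot and the scene stay as the last step left them, time stands still between calls to the robot, and variables do not carry over. Pictures are saved under pics/ and viewed, at most 10 in all, crops included, and the job is handed in when it is done.

Besides the shell and the picture viewer there is one more tool, called after "Emit:" as name(argument=value, ...), one argument or row to a line, values as JSON. carry_out: Moves the arm, as the interface text tells. Its arguments: {"type":"object","properties":{"commands":{"type":"array","items":{"type":"object","properties":{"delta_pos":{"type":"array","items":{"type":"number"}},"spin":{"type":"number"}}}},"grip":{"type":"number"},"grip_force":{"type":"number"}},"required":["commands"]}

```bash
mkdir -p pics; cat > h.py <<'E'
import numpy as np, cv2
from station import state, capture, calibration, sign_off
from scipy.spatial.transform import Rotation as R
def cam(n):
    c=calibration(n); A=np.array(c["attitude"],float)
    if A.shape!=(3,3): A=R.from_euler('xyz',A).as_matrix() if A.size==3 else R.from_quat(A).as_matrix()
    return np.array(c["K"]),np.array(c["position"]),A
def ray(n,uv,z):
    K,p,A=cam(n); d=A@np.linalg.inv(K)@np.array([uv[0],uv[1],1.]); return p+d*(z-p[2])/d[2]
def proj(n,P):
    K,p,A=cam(n); c=K@(A.T@(np.array(P)-p)); return c[:2]/c[2]
E
python3 - <<'E'
from h import *
s=state(); print({k:np.round(v,3).tolist() for k,v in s.items()})
for n in("top","side"):
    print(calibration(n)); im=capture(n); cv2.imwrite(f"pics/{n}0.png",im[:,:,::-1])
E
```

```text
{'time_s': 0.0, 'q': [1.05, 0.427, 0.074, 1.607, -0.034, 1.111, -0.067], 'joint_velocities': [-0.001, -0.0, -0.001, 0.002, 0.002, -0.0, 0.0], 'joint_torque': [0.001, -94.981, 3.762, -46.352, 0.019, 0.01, 0.0], 'position': [0.245, -0.629, 0.231], 'eef_rot': [-3.14, 0.0, 0.372], 'force': [0.017, -0.685, -0.52], 'moment': [-0.086, 0.021, 0.019], 'finger_force': 0.0, 'finger_gap': 0.085}
{'K': array([[442.77743739,   0.        , 317.19079303],
       [  0.        , 442.77743739, 209.80769055],
       [  0.        ,   0.        ,   1.        ]]), 'position': array([ 0.15753382, -0.01304665,  1.43450597]), 'attitude': array([-2.92685358e+00, -1.52628594e-03, -1.57203415e+00])}
{'K': array([[496.0545562 ,   0.        , 323.75395471],
       [  0.        , 496.0545562 , 200.15438987],
       [  0.        ,   0.        ,   1.        ]]), 'position': array([-0.07912303,  0.75464462,  1.09743817]), 'attitude': array([-2.42560816, -0.01070331, -2.52991395])}
```

View pics/top0.png

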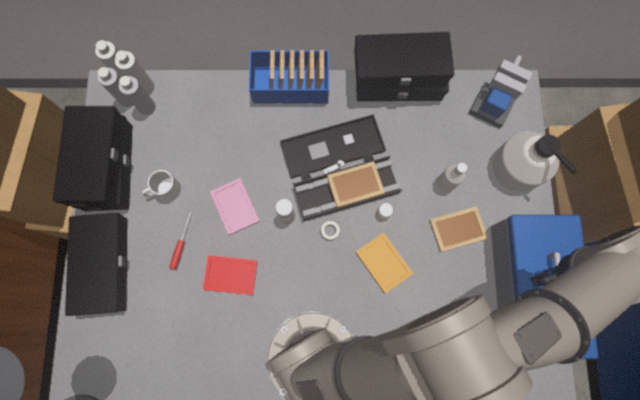

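View pics/side0.png

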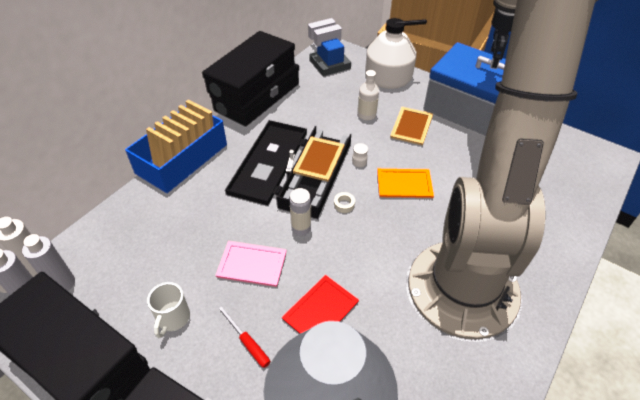

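The top view shows these candidates:
- The brown framed board in the black station, at about (356,184).
- The spare board at (459,229).
- The orange (384,262), pink (235,206) and red (230,275) look-alikes.

The one on the rails, at (356,184), fits the description. The spray can at (284,208) marks the +y end, so the open end is on the right.

```bash
python3 - <<'E'
from h import *
im=cv2.imread("pics/top0.png"); hsv=cv2.cvtColor(im,cv2.COLOR_BGR2HSV)
x0,y0,x1,y1=265,105,425,225
cr=cv2.resize(im[y0:y1,x0:x1],None,fx=5,fy=5,interpolation=cv2.INTER_CUBIC); cv2.imwrite("pics/crop.png",cr)
sd=cv2.imread("pics/side0.png"); cv2.imwrite("pics/crops.png",cv2.resize(sd[110:230,220:380],None,fx=5,fy=5,interpolation=cv2.INTER_CUBIC))
m=cv2.inRange(hsv,(5,60,60),(28,255,255)); w=np.zeros_like(m); w[155:215,320:392]=m[155:215,320:392]
cs,_=cv2.findContours(w,cv2.RETR_EXTERNAL,cv2.CHAIN_APPROX_NONE); c=max(cs,key=cv2.contourArea)
r=cv2.minAreaRect(c); b=cv2.boxPoints(r); print(r,b.tolist())
P=np.array([ray("top",p,0.046)[:2] for p in b]); print(P.round(4).tolist()); 
print("sides",np.linalg.norm(P-np.roll(P,-1,0),axis=1),"ctr",P.mean(0))
for i in range(4):
    d=P[(i+1)%4]-P[i]; print(np.degrees(np.arctan2(d[1],d[0])))
E
```

```text
((355.345703125, 183.7646484375), (34.901668548583984, 51.591732025146484), 73.68614959716797) [[325.6865234375, 174.26246643066406], [375.2010498046875, 159.77040100097656], [385.0048828125, 193.26683044433594], [335.4903564453125, 207.75889587402344]]
[[0.5792, -0.0434], [0.6288, -0.2067], [0.515, -0.2351], [0.4671, -0.0743]]
sides [0.17060156 0.11728926 0.16774885 0.11632389] ctr [ 0.547493  -0.1398957]
-73.11046498817508
-165.97645968507803
106.59661400518874
15.40698867246323
```

View pics/crop.png

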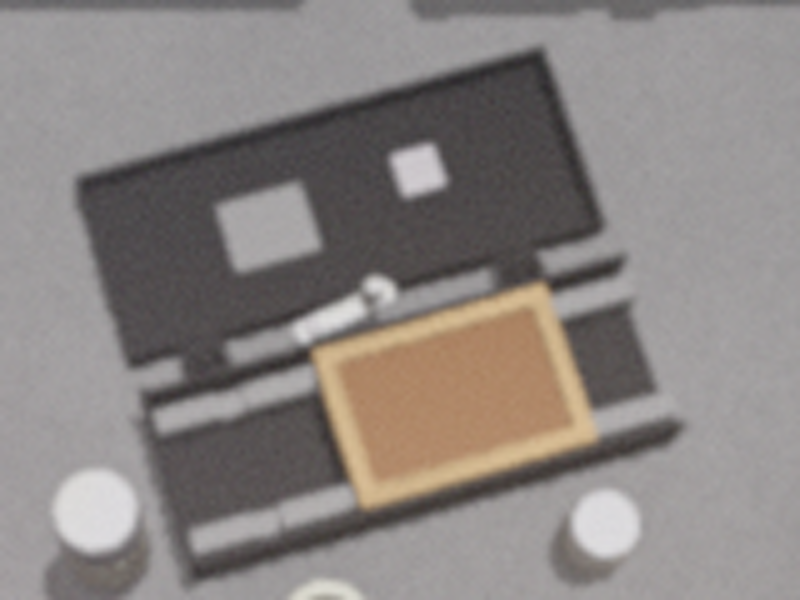

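View pics/crops.png

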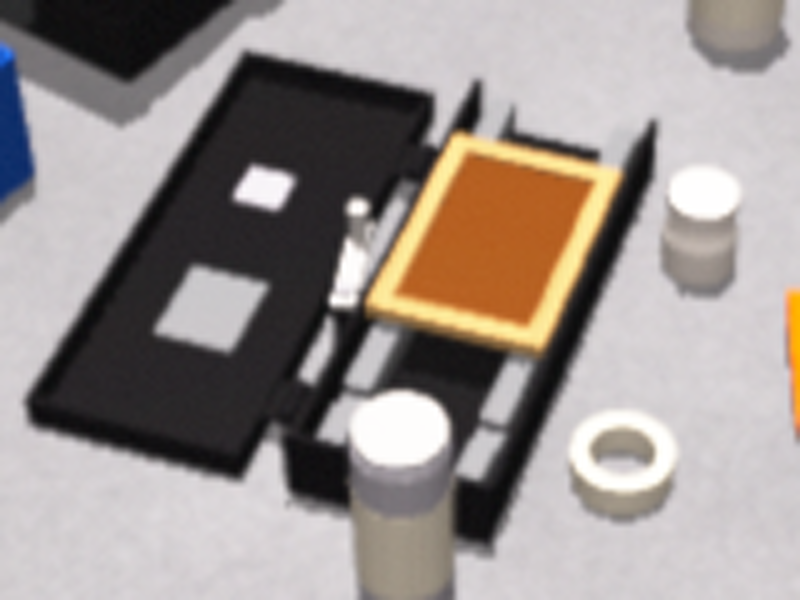

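The crops confirm the framed board on the rails. The top-view stub top is at about (341,163) and the +x-rail far notch at about (312,185). In the side view the stub top is at about (291,152).

```bash
python3 - <<'E'
from h import *
from scipy.optimize import least_squares
im=cv2.imread("pics/top0.png")
def tri(a,b):
    f=lambda P:np.r_[proj("top",P)-a,proj("side",P)-b]; r=least_squares(f,[.6,-.1,.07]); return r.x.round(4),r.fun.round(1)
print("stub",tri([341,162.5],[291.4,151.3]), ray("top",[341,162.5],.075))
b=[[325.7,174.3],[375.2,159.8],[385,193.3],[335.5,207.8]]
yaw=np.radians(16.6); X=np.array([np.cos(yaw),np.sin(yaw)]);Y=np.array([-np.sin(yaw),np.cos(yaw)])
c=np.array([.5475,-.1399])
cr=lambda u,v:[265+u/5,105+v/5]
for n,u,v,z in [("notch+x",238,403,.03),("notch-x",282,515,.03),("pivot end arm",308,330,.049),("stub",380,288,.075),("endwall corner -x",195,575,.05),("endwall +x",148,400,.05),("open -x",680,430,.042),("open +x",622,258,.042),("lid tl",80,180,.022),("lid tr",543,50,.022)]:
    P=ray("top",cr(u,v),z)[:2]; d=P-c; print(n,P.round(3),"stn-rel board",(d@X).round(4),(d@Y).round(4))
for n,uv,z in [("bottle",(461,167),.17),("can",(284,207),.14),("jar",(386,209),.06)]: 
    P=ray("top",uv,z)[:2]; print(n,P.round(3),((P-c)@X).round(3),((P-c)@Y).round(3))
# side check of board corners
for u,v in [(463,133),(622,172),(540,352),(368,308)]:
    P=ray("side",[220+u/5,110+v/5],.046)[:2]; print("side corner",P.round(4))
E
```

```text
stub (array([ 0.6168, -0.0917,  0.0638]), array([-0.4, -1. ,  0.9,  0.3])) [ 0.60977994 -0.09229586  0.075     ]
notch+x [ 0.545 -0.001] stn-rel board 0.0377 0.1341
notch-x [ 0.47  -0.029] stn-rel board -0.0428 0.1282
pivot end arm [ 0.589 -0.046] stn-rel board 0.0668 0.0776
stub [ 0.609 -0.092] stn-rel board 0.073 0.0279
endwall corner -x [0.426 0.027] stn-rel board -0.0686 0.1941
endwall +x [0.542 0.058] stn-rel board 0.051 0.1908
open -x [ 0.524 -0.288] stn-rel board -0.0653 -0.1351
open +x [ 0.641 -0.255] stn-rel board 0.0569 -0.1366
lid tl [0.704 0.106] stn-rel board 0.2201 0.1914
lid tr [ 0.798 -0.209] stn-rel board 0.2201 -0.138
bottle [ 0.564 -0.445] -0.072 -0.297
can [0.449 0.084] -0.031 0.243
jar [ 0.46  -0.234] -0.111 -0.065
side corner [ 0.6186 -0.1982]
side corner [ 0.5169 -0.2267]
side corner [ 0.4707 -0.0703]
side corner [ 0.5737 -0.0405]
```

Emit:
carry_out(
  commands=[
    {"delta_pos": [0, 0, 0], "spin": 4.7},
    {"delta_pos": [33, -20, 0]},
    {"delta_pos": [33, -20, 0]},
    {"delta_pos": [33, -20, 0]},
    {"delta_pos": [33, -20, 0]},
  ],
  grip=0,
  grip_force=40,
)

```text
schema error: expected keys delta_pos, spin
```

Emit:
carry_out(
  commands=[
    {"delta_pos": [33, -20, 0]},
    {"delta_pos": [33, -20, 0]},
    {"delta_pos": [33, -20, 0]},
    {"delta_pos": [33, -20, 0]},
    {"delta_pos": [33, -20, 0]},
  ],
)

```text
schema error: expected keys delta_pos, spin
```

Emit:
carry_out(
  commands=[
    {"delta_pos": [33, -20, 0]},
    {"delta_pos": [33, -20, 0]},
    {"delta_pos": [0, 0, 0]},
    {"delta_pos": [0, 0, 0]},
    {"delta_pos": [0, 0, 0]},
  ],
)

```text
schema error: expected keys delta_pos, spin
```

Emit:
carry_out(
  commands=[
    {"delta_pos": [0, 0, 0], "spin": 4.7},
    {"delta_pos": [33, -20, 0], "spin": 0},
    {"delta_pos": [33, -20, 0], "spin": 0},
    {"delta_pos": [33, -20, 0], "spin": 0},
    {"delta_pos": [33, -20, 0], "spin": 0},
  ],
  grip=0,
  grip_force=40,
)

```text
time_s: 0.52
position: [0.3495, -0.513, 0.231]
eef_rot: [-3.141, 0.0, 0.289]
force: [1.0, -0.8, 0.3]
finger_gap: 0.0256
finger_force: 0.0
```

Emit:
carry_out(
  commands=[
    {"delta_pos": [33, -20, 0], "spin": 0},
    {"delta_pos": [33, -20, 0], "spin": 0},
    {"delta_pos": [33, -20, 0], "spin": 0},
    {"delta_pos": [33, -20, 0], "spin": 0},
    {"delta_pos": [33, -20, 0], "spin": 0},
  ],
)

```text
time_s: 0.93
position: [0.4792, -0.3698, 0.2312]
eef_rot: [-3.141, 0.0, 0.29]
force: [0.5, -1.8, 0.6]
finger_gap: -0.0002
finger_force: 0.0
```

Emit:
carry_out(
  commands=[
    {"delta_pos": [33, -20, 0], "spin": 0},
    {"delta_pos": [33, -20, 0], "spin": 0},
    {"delta_pos": [0, 0, 0], "spin": 0},
    {"delta_pos": [0, 0, 0], "spin": 0},
    {"delta_pos": [0, 0, 0], "spin": 0},
  ],
)

```text
time_s: 1.35
position: [0.5298, -0.3146, 0.231]
eef_rot: [-3.141, 0.001, 0.29]
force: [-0.3, -0.2, 0.2]
finger_gap: -0.0001
finger_force: 0.0
```

Emit:
carry_out(
  commands=[
    {"delta_pos": [33, -23, 0], "spin": 0},
    {"delta_pos": [33, -23, 0], "spin": 0},
    {"delta_pos": [0, 0, 40], "spin": 0},
    {"delta_pos": [0, 0, 40], "spin": 0},
    {"delta_pos": [0, 0, 40], "spin": 0},
  ],
)

```text
time_s: 1.77
position: [0.5799, -0.2526, 0.1105]
eef_rot: [3.14, -0.001, 0.289]
force: [0.3, -0.5, -1.0]
finger_gap: 0.0001
finger_force: 0.0
```

Emit:
carry_out(
  commands=[
    {"delta_pos": [0, 0, 20], "spin": 0},
    {"delta_pos": [0, 0, 0], "spin": 0},
    {"delta_pos": [0, 0, 0], "spin": 0},
  ],
)

```text
time_s: 2.02
position: [0.5793, -0.2526, 0.091]
eef_rot: [-3.141, 0.002, 0.288]
force: [0.1, -0.2, 0.5]
finger_gap: 0.0002
finger_force: 0.0
```

```bash
cat > v.py <<'E'
from h import *; import sys
n=sys.argv[1]
t=cv2.resize(capture("top")[105:225,265:425,::-1],None,fx=3,fy=3,interpolation=cv2.INTER_CUBIC)
s=cv2.resize(capture("side")[110:230,270:380,::-1],None,fx=3,fy=3,interpolation=cv2.INTER_CUBIC)
cv2.imwrite(f"pics/{n}.png",cv2.resize(np.hstack([t,s]),None,fx=.98,fy=.98))
p=state(); print(p["position"],p["force"],p["time_s"])
E
python3 v.py a
```

```text
[ 0.58099072 -0.25263291  0.09325402] [ 0.49907075 -0.4921379   0.27540195] 2.1167
```

View pics/a.png

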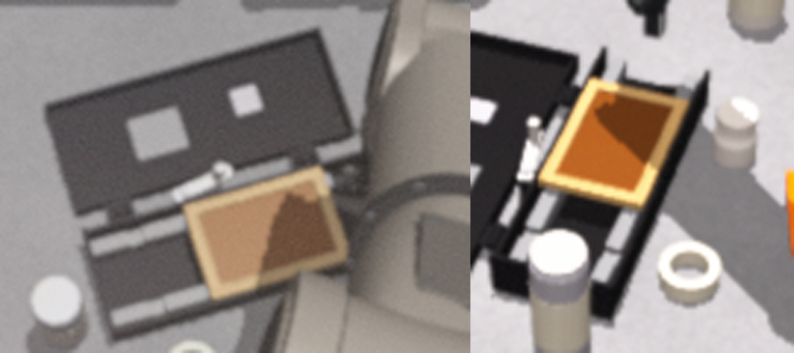

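The top crop shows the board still in place at about (265,232). The side crop shows the closed fingertips at about (655,25), above the open end and behind the trailing edge. Next I descend between the rails.

Emit:
carry_out(
  commands=[
    {"delta_pos": [0, 0, 25], "spin": 0},
    {"delta_pos": [0, 0, 25], "spin": 0},
    {"delta_pos": [0, 0, 14], "spin": 0},
    {"delta_pos": [0, 0, 0], "spin": 0},
    {"delta_pos": [0, 0, 0], "spin": 0},
  ],
)

```text
time_s: 2.53
position: [0.5806, -0.2517, 0.0283]
eef_rot: [3.141, -0.0, 0.289]
force: [0.1, 0.6, 1.0]
finger_gap: -0.0002
finger_force: 0.0
```

Emit:
carry_out(
  commands=[
    {"delta_pos": [0, -4, 0], "spin": 0},
    {"delta_pos": [0, -4, 0], "spin": 0},
    {"delta_pos": [0, -3, 0], "spin": 0},
    {"delta_pos": [0, -2.5, 0], "spin": 0},
    {"delta_pos": [0, -2.5, 0], "spin": 0},
  ],
)

```text
time_s: 2.95
position: [0.5759, -0.2357, 0.0279]
eef_rot: [3.141, -0.001, 0.29]
force: [-0.7, -0.4, -0.2]
finger_gap: 0.0004
finger_force: 0.0
```

Emit:
carry_out(
  commands=[
    {"delta_pos": [0, -2.5, 0], "spin": 0},
    {"delta_pos": [0, -2.5, 0], "spin": 0},
    {"delta_pos": [0, -2.5, 0], "spin": 0},
    {"delta_pos": [0, -2.5, 0], "spin": 0},
    {"delta_pos": [0, -2.5, 0], "spin": 0},
  ],
)

```text
time_s: 3.37
position: [0.5722, -0.224, 0.0273]
eef_rot: [3.141, -0.0, 0.29]
force: [1.0, -0.7, 0.4]
finger_gap: -0.0001
finger_force: 0.7
```

Emit:
carry_out(
  commands=[
    {"delta_pos": [0, -2.5, 0], "spin": 0},
    {"delta_pos": [0, -2.5, 0], "spin": 0},
    {"delta_pos": [0, -2.5, 0], "spin": 0},
    {"delta_pos": [0, -2.5, 0], "spin": 0},
    {"delta_pos": [0, -2.5, 0], "spin": 0},
  ],
)

```text
time_s: 3.78
position: [0.5685, -0.2119, 0.0273]
eef_rot: [-3.142, -0.0, 0.29]
force: [0.7, -1.1, 0.8]
finger_gap: -0.0
finger_force: 0.7
```

Emit:
carry_out(
  commands=[
    {"delta_pos": [0, -2.5, 0], "spin": 0},
    {"delta_pos": [0, -2.5, 0], "spin": 0},
    {"delta_pos": [0, -2.5, 0], "spin": 0},
    {"delta_pos": [0, -2.5, 0], "spin": 0},
    {"delta_pos": [0, -2.5, 0], "spin": 0},
  ],
)

```text
time_s: 4.2
position: [0.565, -0.1999, 0.0273]
eef_rot: [-3.142, -0.0, 0.29]
force: [0.1, -1.6, 1.0]
finger_gap: -0.0002
finger_force: 0.8
```

Emit:
carry_out(
  commands=[
    {"delta_pos": [0, -2.5, 0], "spin": 0},
    {"delta_pos": [0, -2.5, 0], "spin": 0},
    {"delta_pos": [0, -2.5, 0], "spin": 0},
    {"delta_pos": [0, -2.5, 0], "spin": 0},
    {"delta_pos": [0, -2.5, 0], "spin": 0},
  ],
)

```text
time_s: 4.62
position: [0.5614, -0.1879, 0.0273]
eef_rot: [-3.142, 0.0, 0.29]
force: [0.9, -1.1, 0.1]
finger_gap: 0.0001
finger_force: 0.8
```

```bash
python3 v.py b
```

```text
[ 0.5613579  -0.18755231  0.02731634] [-0.12787431 -0.21301539 -0.22945114] 4.7167
```

View pics/b.png

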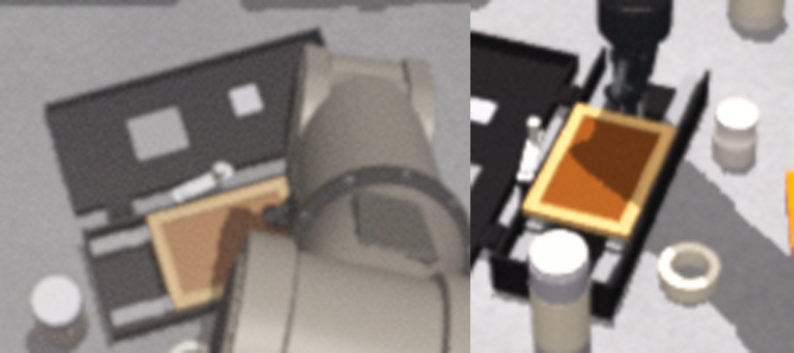

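The fingers are pushing the board straight. Its leading edge has moved about 40 mm, with the top-crop corner going from (185,205) to (148,215), and the force is about 1 N. I carry on slowly.

Emit:
carry_out(
  commands=[
    {"delta_pos": [0, -2.5, 0], "spin": 0},
    {"delta_pos": [0, -2.5, 0], "spin": 0},
    {"delta_pos": [0, -2.5, 0], "spin": 0},
    {"delta_pos": [0, -2.5, 0], "spin": 0},
    {"delta_pos": [0, -2.5, 0], "spin": 0},
  ],
)

```text
time_s: 5.13
position: [0.5578, -0.1759, 0.0273]
eef_rot: [-3.142, 0.0, 0.29]
force: [0.9, -1.0, -0.3]
finger_gap: 0.0002
finger_force: 0.6
```

Emit:
carry_out(
  commands=[
    {"delta_pos": [0, -2.5, 0], "spin": 0},
    {"delta_pos": [0, -2.5, 0], "spin": 0},
    {"delta_pos": [0, -2.5, 0], "spin": 0},
    {"delta_pos": [0, -2.5, 0], "spin": 0},
  ],
)

```text
time_s: 5.47
position: [0.555, -0.1663, 0.0273]
eef_rot: [-3.141, 0.0, 0.29]
force: [-0.2, -1.7, 0.2]
finger_gap: 0.0
finger_force: 0.6
```

Emit:
carry_out(
  commands=[
    {"delta_pos": [0, -2.5, 0], "spin": 0},
    {"delta_pos": [0, -2.5, 0], "spin": 0},
  ],
)

```text
time_s: 5.63
position: [0.5535, -0.1615, 0.0273]
eef_rot: [-3.141, -0.0, 0.29]
force: [0.4, -1.3, -1.0]
finger_gap: 0.0
finger_force: 0.5
```

Emit:
carry_out(
  commands=[
    {"delta_pos": [0, -2.5, 0], "spin": 0},
    {"delta_pos": [0, -2.5, 0], "spin": 0},
  ],
)

```text
time_s: 5.8
position: [0.5521, -0.1567, 0.0273]
eef_rot: [-3.141, -0.0, 0.29]
force: [0.3, 0.2, -1.4]
finger_gap: 0.0001
finger_force: 0.1
```

Emit:
carry_out(
  commands=[
    {"delta_pos": [0, -2.5, 0], "spin": 0},
  ],
)

```text
time_s: 5.88
position: [0.5514, -0.1544, 0.0274]
eef_rot: [-3.142, -0.0, 0.29]
force: [-0.8, -1.5, -0.2]
finger_gap: -0.0001
finger_force: 0.6
```

Emit:
carry_out(
  commands=[
    {"delta_pos": [0, -2, 0], "spin": 0},
  ],
)

```text
time_s: 5.97
position: [0.5513, -0.1532, 0.0275]
eef_rot: [3.14, -0.001, 0.289]
force: [5.1, -13.6, -1.9]
finger_gap: -0.0003
finger_force: 7.1
```

```bash
cat > m.py <<'E'
from h import *
# along-rail position and height of leading edge: side-view brown mask; edges by minAreaRect-free approx polygon
im=capture("side")[:,:,::-1].copy(); cv2.imwrite("pics/m_last.png",im)
hsv=cv2.cvtColor(im,cv2.COLOR_BGR2HSV); m=cv2.inRange(hsv,(8,60,60),(28,255,255)); w=np.zeros_like(m); w[125:200,270:350]=m[125:200,270:350]
c=max(cv2.findContours(w,0,1)[0],key=cv2.contourArea); h=cv2.convexHull(c)
print(cv2.approxPolyDP(h,4,True)[:,0].tolist(), state()["force"], state()["finger_force"])
for p in cv2.approxPolyDP(h,4,True)[:,0]:
  print(p, ray("side",p,.046)[:2].round(4), ray("side",p,.040)[:2].round(4))
E
python3 m.py
```

```text
[[302, 153], [336, 162], [321, 199], [282, 190]] [ 3.88840981 -6.84427273 -1.25462273] 3.4403027847292833
[302 153] [ 0.601  -0.1186] [ 0.6049 -0.1236]
[336 162] [ 0.4944 -0.1469] [ 0.4977 -0.1521]
[321 199] [4.458e-01 2.000e-04] [ 0.4488 -0.0041]
[282 190] [0.5561 0.0372] [0.5597 0.0331]
```

The force jumped to 14 N, so the board is against the notches. I back off and look.

Emit:
carry_out(
  commands=[
    {"delta_pos": [0, 10, 0], "spin": 0},
    {"delta_pos": [0, 15, 0], "spin": 0},
    {"delta_pos": [0, 0, -40], "spin": 0},
    {"delta_pos": [0, 0, -40], "spin": 0},
    {"delta_pos": [0, 0, 0], "spin": 0},
  ],
)

```text
time_s: 6.43
position: [0.5614, -0.1789, 0.1138]
eef_rot: [3.138, -0.007, 0.288]
force: [1.8, -0.5, 0.4]
finger_gap: 0.0005
finger_force: 0.0
```

```bash
python3 - <<'E'
from h import *
s=capture("side")[:,:,::-1]; cv2.imwrite("pics/c.png",cv2.resize(s[115:225,255:385],None,fx=5.4,fy=5.4,interpolation=cv2.INTER_CUBIC)); print(state()["position"])
E
```

```text
[ 0.56044299 -0.17858883  0.11111574]
```

View pics/c.png

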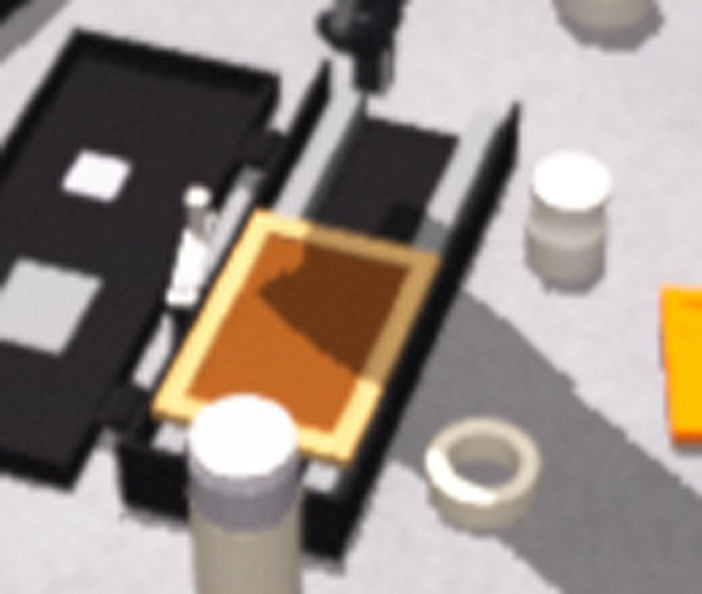

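```bash
python3 - <<'E'
from h import *
yaw=.29; X=np.array([np.cos(yaw),np.sin(yaw)]);Y=np.array([-X[1],X[0]]); S=np.array([.5243,-.0626])-.05*Y
f=lambda P:(np.round([(P[:2]-S)@X*1e3,(P[:2]-S)@Y*1e3],1))
print("stub side",f(ray("side",[291.7,151.2],.075)),"top",f(ray("top",[340.9,162.5],.075)))
a=cv2.imread("pics/top0.png");m=cv2.inRange(a,(190,)*3,(255,)*3)
for y in range(155,177): print(y,''.join('#' if v else '.' for v in m[y,318:352]))
tip=ray("side",[255+182/5.4,115+297/5.4],.046); print("arm far end side",f(tip))
print("arm far end top",f(ray("top",[265+300/5,105+332/5],.046)))
p=state(); print(f(np.array(p["position"])))
print("board corners side z40",[f(ray("side",[255+u/5.4,115+v/5.4],.04)) for u,v in [(257,210),(440,255),(348,462),(152,410)]])
print("z46",[f(ray("side",[255+u/5.4,115+v/5.4],.046)) for u,v in [(257,210),(440,255),(348,462),(152,410)]])
E
```

```text
stub side [78.1  5.6] top [73.5 -2.6]
155 ..................................
156 ..................................
157 ..................................
158 ..................................
159 ..................................
160 ..................................
161 .....................###..........
162 .....................####.........
163 .......................###........
164 ........................##........
165 ................###...............
166 ..............#####...............
167 ............########..............
168 ..........########................
169 ........########..................
170 ......#######.....................
171 ......###.........................
172 .......##.........................
173 ..................................
174 ..................................
175 ..................................
176 ..................................
arm far end side [69.7 55.6]
arm far end top [68.1 52. ]
[  1.5 -71.5]
board corners side z40 [array([ 56.7, -28.4]), array([-52.7, -27.7]), array([-53.4, 134.6]), array([ 56.9, 133.8])]
z46 [array([ 54.4, -22.5]), array([-54.4, -21.8]), array([-55. , 139.6]), array([ 54.6, 138.8])]
```

The board now sits inside the walls. Its corners, cast onto z = 40 mm, give 110 x 162 mm centred within about 3 mm of the seat. The stub is at about (76,5) mm in the station frame. Next I go outside it.

Emit:
carry_out(
  commands=[
    {"delta_pos": [26, -18.6, 0], "spin": 0},
    {"delta_pos": [26, -18.6, 0], "spin": 0},
    {"delta_pos": [26, -18.6, 0], "spin": 0},
    {"delta_pos": [26, -18.6, 0], "spin": 0},
    {"delta_pos": [0, 0, 0], "spin": 0},
  ],
)

```text
time_s: 6.9
position: [0.6397, -0.0697, 0.1068]
eef_rot: [-3.139, -0.002, 0.295]
force: [-1.5, 2.5, 0.2]
finger_gap: -0.0
finger_force: 0.0
```

Emit:
carry_out(
  commands=[
    {"delta_pos": [0, 0, 27], "spin": 0},
    {"delta_pos": [0, 0, 27], "spin": 0},
    {"delta_pos": [0, 0, 0], "spin": 0},
    {"delta_pos": [0, 0, 0], "spin": 0},
  ],
)

```text
time_s: 7.23
position: [0.6354, -0.0763, 0.052]
eef_rot: [-3.14, 0.003, 0.289]
force: [0.6, -0.2, 1.4]
finger_gap: 0.0003
finger_force: 0.0
```

```bash
cat > p.py <<'E'
from h import *; import sys
yaw=.29; X=np.array([np.cos(yaw),np.sin(yaw)]);Y=np.array([-X[1],X[0]]); S=np.array([.5243,-.0626])-.05*Y
p=state(); d=np.array(p["position"])[:2]-S; print((d@X*1e3).round(1),(d@Y*1e3).round(1),p["position"][2],p["force"])
s=capture("side")[:,:,::-1]; cv2.imwrite(f"pics/{sys.argv[1]}.png",cv2.resize(s[115:225,255:385],None,fx=5,fy=5,interpolation=cv2.INTER_CUBIC))
E
python3 p.py d
```

```text
102.5 5.1 0.05200973613453995 [ 0.58424612 -0.15646303  1.39982502]
```

View pics/d.png

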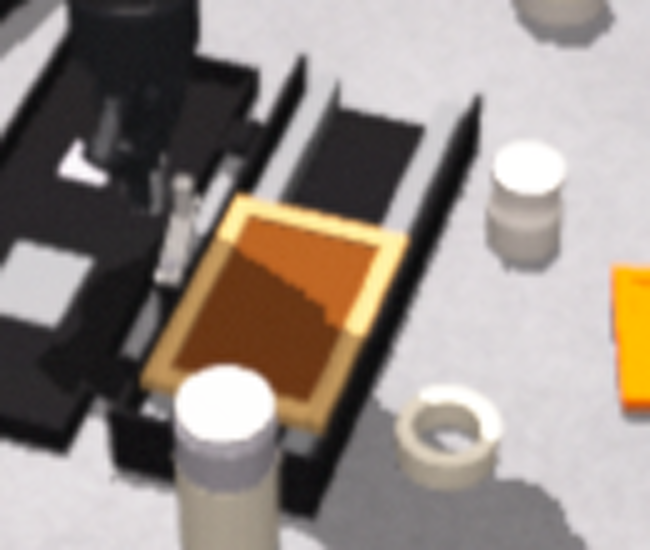

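The fingers stand just outside the stub, which is at (183,190) in the crop. I raise 4 mm and push towards station -x.

Emit:
carry_out(
  commands=[
    {"delta_pos": [-4, 0, -4], "spin": 0},
    {"delta_pos": [-4, 0, 0], "spin": 0},
    {"delta_pos": [-4, 0, 0], "spin": 0},
    {"delta_pos": [-4, 0, 0], "spin": 0},
    {"delta_pos": [-4, 0, 0], "spin": 0},
  ],
)

```text
time_s: 7.7
position: [0.6172, -0.0817, 0.0581]
eef_rot: [3.141, -0.001, 0.29]
force: [1.2, 0.2, 1.0]
finger_gap: -0.0003
finger_force: 0.5
```

Emit:
carry_out(
  commands=[
    {"delta_pos": [-4, 0, 0], "spin": 0},
    {"delta_pos": [-4, 0, 0], "spin": 0},
    {"delta_pos": [-4, -1, 0], "spin": 0},
    {"delta_pos": [-4, -1, 0], "spin": 0},
    {"delta_pos": [-4, -1, 0], "spin": 0},
  ],
)

```text
time_s: 8.12
position: [0.5969, -0.0839, 0.0573]
eef_rot: [-3.141, -0.0, 0.29]
force: [1.7, 1.1, -0.4]
finger_gap: -0.0001
finger_force: 1.0
```

Emit:
carry_out(
  commands=[
    {"delta_pos": [-4, -2, 0], "spin": 0},
    {"delta_pos": [-4, -3, 0], "spin": 0},
    {"delta_pos": [-4, -3, 0], "spin": 0},
    {"delta_pos": [-4, -4, 0], "spin": 0},
    {"delta_pos": [0, 0, 0], "spin": 0},
  ],
)

```text
time_s: 8.53
position: [0.5784, -0.0755, 0.0575]
eef_rot: [-3.141, -0.001, 0.291]
force: [4.1, 3.5, -0.9]
finger_gap: 0.0001
finger_force: 2.1
```

```bash
python3 p.py e
```

```text
48.1 22.2 0.057460007277500794 [ 4.06463506  3.46452335 -0.88897201]
```

View pics/e.png

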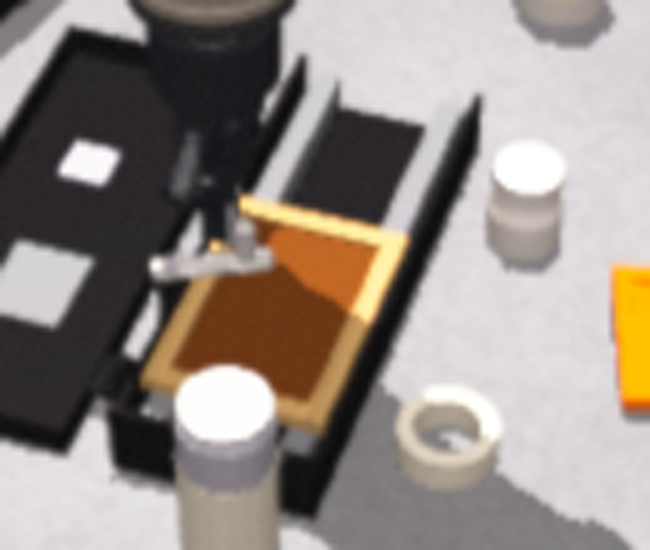

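The keeper arm passes over the seated board, with the stub at about (243,240). I now go round behind the stub and push it towards station +y.

Emit:
carry_out(
  commands=[
    {"delta_pos": [3, 0, 0], "spin": 0},
    {"delta_pos": [0, 14, 0], "spin": 0},
    {"delta_pos": [0, 13, 0], "spin": 0},
    {"delta_pos": [-12, 0, 0], "spin": 0},
    {"delta_pos": [-12, 0, 0], "spin": 0},
  ],
)

```text
time_s: 9.0
position: [0.5656, -0.111, 0.057]
eef_rot: [3.141, 0.001, 0.288]
force: [0.5, -0.7, -0.3]
finger_gap: 0.0003
finger_force: 0.0
```

Emit:
carry_out(
  commands=[
    {"delta_pos": [0, -4, 0], "spin": 0},
    {"delta_pos": [0, -4, 0], "spin": 0},
    {"delta_pos": [0, -4, 0], "spin": 0},
    {"delta_pos": [0, -4, 0], "spin": 0},
    {"delta_pos": [0, -4, 0], "spin": 0},
  ],
)

```text
time_s: 9.42
position: [0.5604, -0.0894, 0.0574]
eef_rot: [3.142, -0.0, 0.29]
force: [-0.9, -2.2, -0.2]
finger_gap: -0.0002
finger_force: 0.8
```

Emit:
carry_out(
  commands=[
    {"delta_pos": [0, -3, 0], "spin": 0},
    {"delta_pos": [0, -3, 0], "spin": 0},
    {"delta_pos": [0, -2, 0], "spin": 0},
  ],
)

```text
time_s: 9.67
position: [0.5581, -0.0817, 0.0573]
eef_rot: [-3.141, -0.0, 0.29]
force: [-0.0, -1.5, -0.4]
finger_gap: 0.0001
finger_force: 0.5
```

Emit:
carry_out(
  commands=[
    {"delta_pos": [0, -2, 0], "spin": 0},
    {"delta_pos": [0, -2, 0], "spin": 0},
    {"delta_pos": [0, -1, 0], "spin": 0},
  ],
)

```text
time_s: 9.92
position: [0.5566, -0.0772, 0.0573]
eef_rot: [-3.141, -0.0, 0.29]
force: [-1.1, -1.0, -0.1]
finger_gap: -0.0001
finger_force: 0.5
```

Emit:
carry_out(
  commands=[
    {"delta_pos": [0, -1, 0], "spin": 0},
  ],
)

```text
time_s: 10.0
position: [0.5564, -0.0765, 0.0574]
eef_rot: [3.141, -0.0, 0.29]
force: [0.7, -4.4, -1.0]
finger_gap: 0.0001
finger_force: 2.4
```

Emit:
carry_out(
  commands=[
    {"delta_pos": [0, -1, 0], "spin": 0},
  ],
)

```text
time_s: 10.08
position: [0.5563, -0.0763, 0.0574]
eef_rot: [3.141, -0.0, 0.289]
force: [2.7, -8.9, -0.8]
finger_gap: -0.0004
finger_force: 4.3
```

The force is rising with no motion, so the keeper is at its stop. I back off and raise.

Emit:
carry_out(
  commands=[
    {"delta_pos": [0, 10, 0], "spin": 0},
    {"delta_pos": [0, 15, 0], "spin": 0},
    {"delta_pos": [0, 0, -40], "spin": 0},
    {"delta_pos": [0, 0, -40], "spin": 0},
    {"delta_pos": [0, 0, 0], "spin": 0},
  ],
)

```text
time_s: 10.5
position: [0.5667, -0.1006, 0.1439]
eef_rot: [3.139, -0.008, 0.289]
force: [2.3, -0.4, 0.7]
finger_gap: 0.0
finger_force: 0.0
```

Emit:
carry_out(
  commands=[
    {"delta_pos": [0, 30, -30], "spin": 0},
    {"delta_pos": [0, 0, 0], "spin": 0},
    {"delta_pos": [0, 0, 0], "spin": 0},
  ],
)

```text
time_s: 10.75
position: [0.5727, -0.1297, 0.1683]
eef_rot: [3.14, -0.003, 0.287]
force: [-0.2, 0.2, -0.3]
finger_gap: 0.0
finger_force: 0.0
```

```bash
python3 p.py f
```

```text
27.2 -28.2 0.16826586208185806 [-0.17118159  0.22739452 -0.28357939]
```

View pics/f.png

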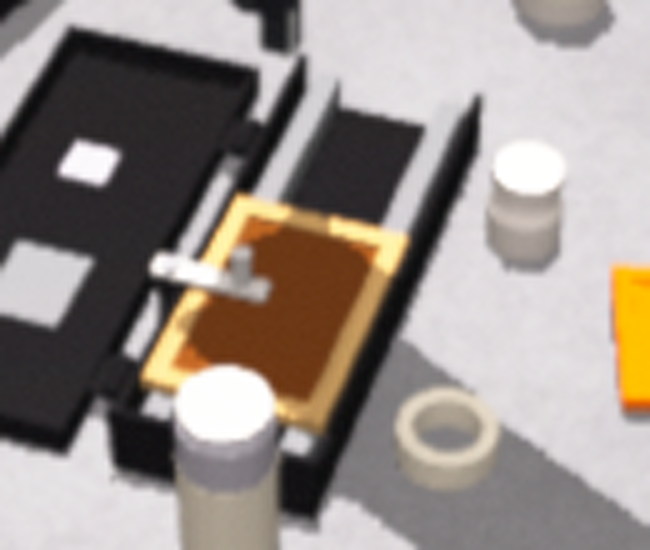

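The keeper arm runs from (160,265) to (265,290), parallel to the board's short edge. It lies across the seated board and the robot is clear.

```bash
python3 -c "from station import sign_off; print(sign_off())"
```

```text
the job is handed in; nothing more can be done
None
```

The board is seated in its notches and the keeper is turned across it against its stop; I handed the job in with the robot clear at about 11 s of the 45 s allowed, but no verdict came back.

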